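# Pack the brass weights and slide the case lid home

### The job

Put the two brass weights away: stand both upright on the floor of the wooden case without dropping them, and only then close the case with the lid that fits it, feeding the lid into the grooves from the open end and sliding it fully home. Leave the lid let go, and leave the wider lid, glue bottle, tape dispenser and brush pot as they are.

Things in the scene. Friction and masses are not known exactly. Their poses are not given: they have to be found in the camera images.
- case: plywood case fixed to the bench: 140 mm long (x), 110 mm wide (y), 60 mm high (63 at the flared mouth). Origin: centre of its underside; z up. The lid's track runs along x: OPEN end at x = -70 mm, closed end (full-height wall, inner face x = +64 mm) at +x; the lid slides in toward +x. Inner floor 5 mm above the origin. Clear opening from above: 84 mm in y, 128 mm in x, both centred.
- case_mouth (a point): middle of the case's open end, at ledge height: case frame (-70, 0, 48) mm, case axes. Grooves along both long sides: ledge top z = 48 mm, lip underside z = 56 mm (groove 8 mm high), cheeks at y = +-50.5 mm, lips over |y| 42 to 55 mm, so the lid cannot go in from above. In the first 12 mm the grooves flare about 3 mm outward and upward. The end wall here is low, top at z = 47 mm.
- case_home (a point): where the lid's centre lies when the lid rests in the grooves fully home: in the case's frame x = -3 mm, y = 0, z = 50.5 mm; same axes as the case.
- lid_center (a point): the case's lid: flat plywood board 134 mm long (x), 98 mm wide (y), 5 mm thick, about 0.08 kg, lying flat on the bench with a brass weight standing on it. A wooden bar stands on top nearer its -x end; that end trails, the +x end goes into the case first. This point is the centre of the board, half-way through its thickness; z up.
- lid_bar (a point): centre of the lid's grip bar: 12 mm thick (lid's x), 60 mm long (lid's y), 22 mm high, standing on the board's upper face; 30 mm from the lid's centre toward its -x end; this point is 11 mm above the board's upper face. Axes as the lid's.
- wide_lid_center (a point): lid of some other case, same make and length (134 mm) and same bar, but 124 mm wide: it does not fit this case. Loose bystander, to be left alone. Centre of the board; axes as the lid's.
- weight_a_center (a point): brass binder's weight A : round body 40 mm across and 20 mm high, with a round knob on top 16 mm across and 18 mm high (38 mm in all, about 0.24 kg), standing on the lid, between its bar and its +x end. This point is on its axis, 19 mm above its underside; z is up along the axis.
- weight_b_center (a point): brass binder's weight B : round body 40 mm across and 20 mm high, with a round knob on top 16 mm across and 18 mm high (38 mm in all, about 0.24 kg), standing on the bench in front of the case's open end. This point is on its axis, 19 mm above its underside; z is up along the axis.
- weight_a: the same weight A; this point is the centre of its underside.
- weight_b: the same weight B; this point is the centre of its underside.
- glue_center (a point): Loose bystander, to be left alone. White glue bottle 52 mm across, 140 mm high, standing beside the way into the case; point half-way up.
- dispenser_center (a point): Loose bystander, to be left alone. Black tape dispenser 110 mm (x) by 50 mm (y), 74 mm high, beside the case; point 35 mm above its underside centre.
- brushes_center (a point): Loose bystander, to be left alone. White pot 64 mm across and 85 mm high with brushes up to 155 mm, beside the case; point on its axis 45 mm up.
There are look-alikes about, which are no part of the job. What is shaped like the weight_a but turquoise is not meant.

How it is judged (in metres and radians):
On the way, in this order (a step that is already met when the one before it is completed fails the run):
1. both weights stand in the case, let go, before the lid is over them (x of weight_a_center in the frame of case between -0.05 and 0.05 m and y of weight_a_center in the frame of case between -0.026 and 0.026 m and z of weight_a_center in the frame of case between 0.015 and 0.032 m and angle between each of weight_a_center, weight_b_center's own z axis and vertical below 0.2 rad and x of weight_b_center in the frame of case between -0.05 and 0.05 m and y of weight_b_center in the frame of case between -0.026 and 0.026 m and z of weight_b_center in the frame of case between 0.015 and 0.032 m and contact force between the fingers and weight_a below 0.05 N and contact force between the fingers and weight_b below 0.05 N and (x of lid_center in the frame of case below -0.125 m or horizontal distance between lid_center and case above 0.15 m)), for 0.1 s.
2. the lid's leading end is in the grooves from the open end, with the rest still outside (x of lid_center in the frame of case_home between -0.12 and -0.025 m and y of lid_center in the frame of case_home between -0.005 and 0.005 m and z of lid_center in the frame of case_home between -0.004 and 0.008 m), for 0.02 s.
At the end, for the whole second after the job is handed in: Both weights stand upright (within 0.2 rad) on the case floor, at rest; the lid lies in the grooves, flat and aligned, within 4 mm of fully home along the track (x of weight_a_center in the frame of case between -0.05 and 0.05 m and y of weight_a_center in the frame of case between -0.026 and 0.026 m and z of weight_a_center in the frame of case between 0.015 and 0.032 m and angle between each of weight_a_center, weight_b_center's own z axis and vertical below 0.2 rad and x of weight_b_center in the frame of case between -0.05 and 0.05 m and y of weight_b_center in the frame of case between -0.026 and 0.026 m and z of weight_b_center in the frame of case between 0.015 and 0.032 m and x of lid_center in the frame of case_home between -0.004 and 0.003 m and y of lid_center in the frame of case_home between -0.004 and 0.004 m and z of lid_center in the frame of case_home between -0.0025 and 0.005 m and angle between lid_center's own z axis and vertical below 0.05 rad and angle between the x axis of lid_center and the x axis of case_home, either way round below 0.06 rad and linear speed of each of weight_a, weight_b below 0.02 m/s); the robot touches nothing.
It fails at once if a weight is dropped or thrown: it moves faster than 0.8 m/s while its centre is lower than 0.08 m ((height (world z) of weight_a_center below 0.08 m and linear speed of weight_a above 0.8 m/s) or (height (world z) of weight_b_center below 0.08 m and linear speed of weight_b above 0.8 m/s)).
It fails at once if the glue bottle is moved by more than 20 mm or tipped (distance of glue_center from where it was at the start of the episode above 0.02 m or angle between glue_center's own z axis and vertical above 0.3 rad).
It fails at once if the tape dispenser is moved by more than 20 mm or tipped (distance of dispenser_center from where it was at the start of the episode above 0.02 m or angle between dispenser_center's own z axis and vertical above 0.3 rad).
It fails at once if the brush pot is moved by more than 20 mm or tipped (distance of brushes_center from where it was at the start of the episode above 0.02 m or angle between brushes_center's own z axis and vertical above 0.3 rad).
It fails at once if the wider lid is moved by more than 20 mm or tipped (distance of wide_lid_center from where it was at the start of the episode above 0.02 m or angle between wide_lid_center's own z axis and vertical above 0.3 rad).
It also fails if it takes over 72 s, if anything falls off the work surface, if the arm or the gripper's body presses on something with over 40 N, if the wrist force passes 120 N, or if a joint passes its speed limit or range.

### The arm

A 6-joint arm with a two-finger parallel gripper is mounted at the origin on the work surface. World frame = base frame: x ahead of the robot, y to its left, z up, the work surface at z = 0. Lengths are in m, angles in degrees, forces in N, time in s.
With the tool pointing down it reaches from about 0.375 to 0.9 m from the base axis. Payload 3.1 kg.
Tool frame: the origin (TCP) lies at the very end of the fingers, on their centre line; the grasp point (between the pads) lies 19 mm behind it; z points along the fingers, y is the line along which they close (so a half turn about z gives the same grasp; the last joint's range is limited). The gripper opens to 87 mm and grips with 3 to 60 N. Pads are 19 mm wide; open, the fingers measure 117 mm over their backs; the gripper's body (75 mm by 190 mm) begins 51 mm behind the grasp point.
Start: joints at [64.544, 30.224, 82.088, -0, 67.689, -10.227], TCP at [0.164, 0.603, 0.223] pointing down, gripper open.
Joint ranges: [-176.69, 176.69], [-43.24, 126.21], [12.49, 139.97], [-82, 262], [0, 151.66], [-163.58, 163.58]. Speed limits (degrees/s): [159.86, 159.86, 180, 180, 180, 180].

### API

Orientations are given as a 3x3 rotation matrix whose columns are the frame's x, y, z axes.
In Python, from rig import bot, imaging gives the robot as it stands.
- The arm moves only by the tool drive_tool, never from a script. Its argument "deltas" is text: rows parted by semicolons, each of 5 numbers parted by spaces: the finger opening in mm, from 0 to 87, then the shift along the world's x, y, z in mm, then the turn about the world's z in rad. In form: jaw dx dy dz twist; .... A call has 1 to 12 rows; each row is the pose to reach, as a shift and turn from the pose commanded when the call began; what a row does not reach only later rows make up. A row lasts 1/10 s, in which the tool goes at most 50 mm and 8.59 degrees, less where a joint would pass 70% of its speed; a pose out of reach is approached as far as the arm can. A call with a gripper value outside its range is refused whole. The fingers move at their own pace and stop on an object; the grip force is fixed at half the most. Time passes only in rows, so rows that repeat a pose let the fingers close. It gives the time, the measured TCP pose, the force, the opening and the grip force at its end, in the units of the state.
- bot.read_state(): the state, without advancing time (a new reading comes with each control period).
- imaging.capture(name): name is "scene" or "top"; returns the picture (480x640x3 uint8, red, green, blue); there is no depth.
- imaging.camera_model(name): a dict with "fx", "fy", "cx", "cy" (pixels), "dist" ([k1, k2, p1, p2, k3] as OpenCV has them; the pictures are not rectified), "T" (4x4, takes a point from camera to world coordinates). Camera axes: x right, y down, z forward; pixel columns grow to the right and rows downward; lengths in m; the calibration is good to about 2 mm. A picture is of the moment at which its call begins. camera_model takes no time and is no camera call.
- bot.hand_in(): hands the job in; it is judged then, once.
The state is a dict: "time_s": time; "joint_positions": joint angles; "qvel": joint speeds; "tau": joint torques, N m; "position": TCP position; "tcp_rot": TCP orientation; "force": force on the tool from outside, world axes, zero at the start; "moment": the same for the moment, N m; "opening": opening from 0.0 (shut) to 1.0 (fully open); "grasp_force": force on a finger pad.
Only numpy, scipy, OpenCV 4.12 (cv2) and the standard library are available. Lean on these libraries where they do the work, as an engineer would, in place of code of your own. Each camera call takes 0.05 s, during which the arm holds its last target. There are 200 camera calls.

## Working session

There is one attempt and no reset: what is moved stays moved. The work goes in short steps, Python scripts to look and compute and a tool call to move; the robot and the scene stay as the last step left them, time stands still between calls to the robot, and variables do not carry over. Pictures are saved under pics/ and viewed, at most 10 in all, crops included, and the job is handed in when it is done.

Besides the shell and the picture viewer there is one more tool, called after "Request:" as name(argument=value, ...) on one line, values as JSON. drive_tool: Moves the arm, as the interface text tells. Its arguments: {"type":"object","properties":{"deltas":{"type":"string"}},"required":["deltas"]}

```bash
mkdir -p pics
cat > h.py <<'E'
import numpy as np, cv2
from rig import bot, imaging
def snap(n,f):
    im=imaging.capture(n); cv2.imwrite(f'pics/{f}.png',im[...,::-1]); return im
def ray(n,uv):
    m=imaging.camera_model(n); K=np.array([[m['fx'],0,m['cx']],[0,m['fy'],m['cy']],[0,0,1.]])
    p=cv2.undistortPoints(np.array(uv,float).reshape(-1,1,2),K,np.array(m['dist'],float)).reshape(-1,2)
    T=np.array(m['T']); d=np.c_[p,np.ones(len(p))]@T[:3,:3].T
    return T[:3,3],d
def onz(n,uv,z):
    o,d=ray(n,uv); return o+d*((z-o[2])/d[:,2])[:,None]
def proj(n,P):
    m=imaging.camera_model(n); K=np.array([[m['fx'],0,m['cx']],[0,m['fy'],m['cy']],[0,0,1.]])
    T=np.linalg.inv(np.array(m['T'])); r=cv2.Rodrigues(T[:3,:3])[0]
    return cv2.projectPoints(np.array(P,float).reshape(-1,1,3),r,T[:3,3],K,np.array(m['dist'],float))[0].reshape(-1,2)
E
python3 - <<'E'
from h import *
for n in('top','scene'):
    snap(n,n+'0'); m=imaging.camera_model(n); print(n,m['fx'],np.round(m['T'],3).tolist())
s=bot.read_state();print(s)
E
```

```text
top 565.0140689462681 [[-0.002, -0.996, 0.094, 0.459], [-1.0, 0.001, -0.006, 0.038], [0.005, -0.094, -0.996, 1.276], [0.0, 0.0, 0.0, 1.0]]
scene 435.1564694791776 [[-0.313, 0.757, -0.573, 1.034], [0.95, 0.246, -0.192, 0.217], [-0.004, -0.605, -0.797, 0.759], [0.0, 0.0, 0.0, 1.0]]
{'time_s': 0.1, 'joint_positions': array([ 6.45438431e+01,  3.02740134e+01,  8.21489925e+01,  7.38484342e-04,
        6.76910504e+01, -1.02277234e+01]), 'qvel': array([-0.09839259, -0.12425334, -0.19057083,  0.00640534,  0.09222408,
       -0.01728761]), 'tau': array([-2.91423221e-04, -4.40983307e+01, -1.77149999e+01,  6.35030586e-02,
        5.34059911e-02, -2.01602847e-05]), 'position': array([0.16384884, 0.60244972, 0.22166579]), 'tcp_rot': array([[-9.64884816e-01,  2.62671927e-01, -8.66391218e-04],
       [ 2.62673102e-01,  9.64883220e-01, -1.79226735e-03],
       [ 3.65188029e-04, -1.95690922e-03, -9.99998019e-01]]), 'force': array([-0.49934061, -0.11221164, -0.12536685]), 'moment': array([ 0.00481582, -0.0099749 ,  0.03587682]), 'grasp_force': 0.0, 'opening': 0.9992882953101022}
```

View pics/top0.png

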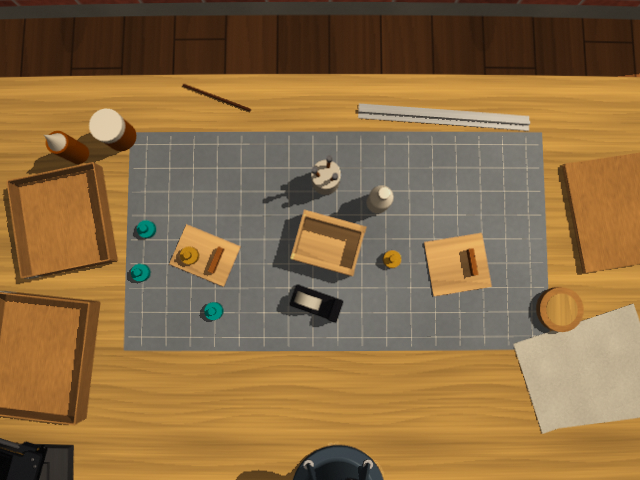

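View pics/scene0.png

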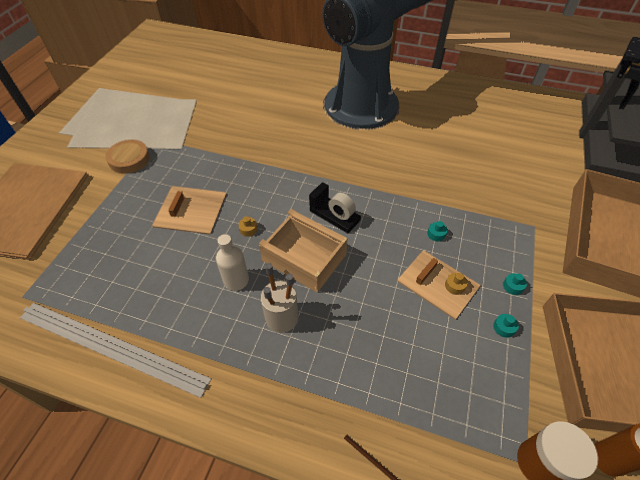

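Lids: (205,255), with a brass weight standing on it, and (458,264), which is bigger and bare, so it is the wide one. Weights: brass ones at (188,256) and (392,259); the turquoise ones at (146,229), (139,272) and (212,311) are look-alikes. I'll confirm this in one enlarged crop.

Run:
```python
from h import *
im=cv2.imread('pics/top0.png'); c=im[150:340,160:426]
cv2.imwrite('pics/c0.png',cv2.resize(c,None,fx=3,fy=3,interpolation=cv2.INTER_CUBIC))
h=cv2.cvtColor(im,cv2.COLOR_BGR2HSV)
def blobs(m,lo):
    n,l,s,c=cv2.connectedComponentsWithStats(m.astype('uint8'))
    for i in range(1,n):
        if s[i,4]>lo and s[i,1]>130 and s[i,1]<330: print(s[i],c[i].round(1))
sat=(h[...,1]>180)&(h[...,2]>120)&(h[...,0]>15)&(h[...,0]<25)
print('brass');blobs(sat,40)
for p in[(188,256),(215,261),(205,275),(392,259),(325,255)]: print(p,h[p[1],p[0]])
```

```text
brass
[180 246  19  19 230] [189.4 254.5]
[384 251  17  17 197] [392.8 258.5]
(188, 256) [ 20 222 183]
(215, 261) [ 14 215 146]
(205, 275) [ 16 153 175]
(392, 259) [ 20 222 186]
(325, 255) [ 17 149 207]
```

View pics/c0.png

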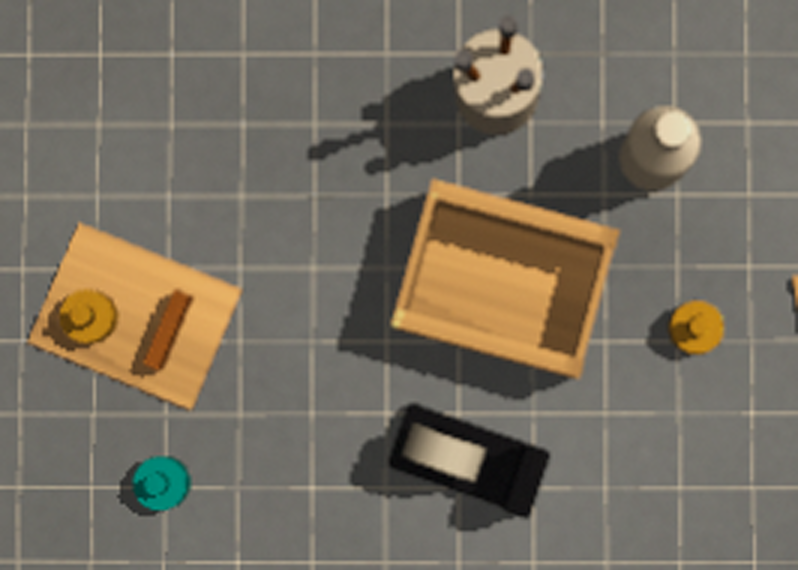

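Crop: the board under the brass weight carries a bar at (215,260) and is the fitting lid. The case is at (328,243) and brass weight B at (392,259), in front of its right end; the turquoise one at (213,311) is not meant. Next I'll measure.

```bash
cat > meas.py <<'E'
from h import *
def board(im,box,z,n='top'):
    x0,y0,x1,y1=box; h=cv2.cvtColor(im,cv2.COLOR_RGB2HSV)
    m=np.zeros(h.shape[:2],'uint8'); m[y0:y1,x0:x1]=((h[...,1]>95)&(h[...,0]<26)&(h[...,2]>45))[y0:y1,x0:x1]
    cs=cv2.findContours(m,cv2.RETR_EXTERNAL,cv2.CHAIN_APPROX_NONE)[0]
    c=cv2.convexHull(max(cs,key=cv2.contourArea)).reshape(-1,2)
    P=onz(n,c,z)[:,:2]
    (cx,cy),(w,hh),a=cv2.minAreaRect((P*1000).astype('float32'))
    b=cv2.boxPoints(((cx,cy),(w,hh),a)); e=max(b[1]-b[0],b[2]-b[1],key=np.linalg.norm)
    ang=np.degrees(np.arctan2(e[1],e[0])); ang=ang if ang>0 else ang+180
    return (cx,cy),(w,hh),ang
E
python3 - <<'E'
from meas import *
im=cv2.imread('pics/top0.png')[...,::-1].copy()
print('case z60',board(im,(285,200,372,285),.060))
print('lid z5',board(im,(165,220,245,290),.005))
print('wide',board(im,(420,230,495,300),.005))
q=np.array([(433,180),(620,232),(580,377),(395,325)])/3+[160,150]-1/3
print('case corners',(onz('top',q,.06)*1000).round(0).tolist())
q=np.array([(433,207),(608,248),(575,357),(403,310)])/3+[160,150]-1/3
# weights: body top rim and knob tops
for nm,z,(u,v) in [('A',.025,(189.4,254.5)),('B',.02,(392.8,258.5))]: print(nm,(onz('top',[(u,v)],z)*1000).round(0))
for nm,z,(u,v) in [('Aknob',.043,(160-.3+79/3,150-.3+313/3)),('Bknob',.038,(160-.3+698/3,150-.3+324/3))]: print(nm,(onz('top',[(u,v)],z)*1000).round(0))
for nm,z,(u,v) in [('glue top',.14,(673,128)),('pot',.085,(498,72)),('bar',.027,(168,328))]: print(nm,(onz('top',[(160-.3+u/3,150-.3+v/3)],z)*1000).round(0))
q=np.array([(412,405),(549,453),(528,516),(391,467)])/3+[160,150]
print('disp',(onz('top',q,.06)*1000).round(0).tolist())
im=cv2.imread('pics/scene0.png'); cv2.imwrite('pics/c1.png',np.hstack([cv2.resize(im[200:300,210:360],(600,400),interpolation=2)]))
E
```

```text
case z60 ((549.4083862304688, 22.122596740722656), (141.64544677734375, 112.84686279296875), np.float32(74.34419))
lid z5 ((524.769287109375, 299.85675048828125), (135.50320434570312, 99.43617248535156), np.float32(67.767204))
wide ((503.70123291015625, -271.0133361816406), (125.09457397460938, 135.467041015625), np.float32(98.94492))
case corners [[620.0, 74.0, 60.0], [582.0, -61.0, 60.0], [478.0, -32.0, 60.0], [515.0, 101.0, 60.0]]
A [[525. 329.  25.]]
B [[ 516. -123.   20.]]
Aknob [[525. 332.  43.]]
Bknob [[ 517. -120.   38.]]
glue top [[645. -91. 140.]]
pot [[694.  27.  85.]]
bar [[515. 270.  27.]]
disp [[458.0, 88.0, 60.0], [423.0, -10.0, 60.0], [379.0, 5.0, 60.0], [414.0, 103.0, 60.0]]
```

View pics/c1.png

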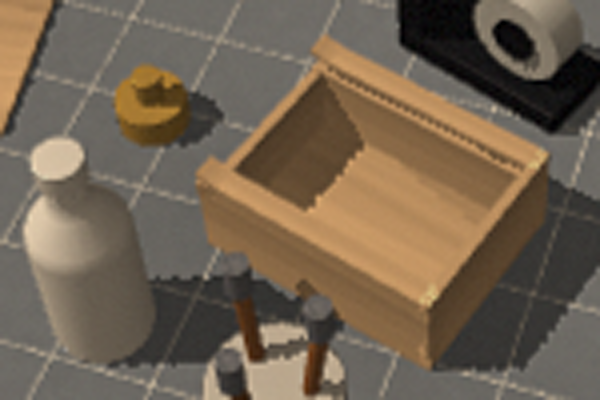

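The crop shows the low open end facing weight B (left in the scene view, -y in the world). The tool's closing axis is already along the case's track. I'll go above weight A.

Request:
drive_tool(deltas="40 361 -272 -60 0;40 361 -272 -60 0;40 361 -272 -60 0;40 361 -272 -60 0;40 361 -272 -60 0;40 361 -272 -60 0;40 361 -272 -60 0;40 361 -272 -60 0;40 361 -272 -60 0;40 361 -272 -60 0;40 361 -272 -60 0;40 361 -272 -60 0")

```text
time_s: 1.3
position: [0.5238, 0.3314, 0.1622]
tcp_rot: [[-0.965, 0.262, -0.002], [0.262, 0.965, -0.0], [0.002, -0.001, -1.0]]
force: [0.3, 0.2, 0.1]
opening: 0.458
grasp_force: 0.0
```

Run:
```python
from h import *
im=snap('scene','s1'); c=im[220:340,370:530]; cv2.imwrite('pics/s1c.png',cv2.resize(c,None,fx=4,fy=4)[...,::-1])
s=bot.read_state();print(s['position'],s['tcp_rot'][:,1],s['time_s'])
```

```text
[0.52346738 0.331871   0.16240064] [ 2.61388970e-01  9.65233423e-01 -4.95234142e-04] 1.35
```

View pics/s1c.png

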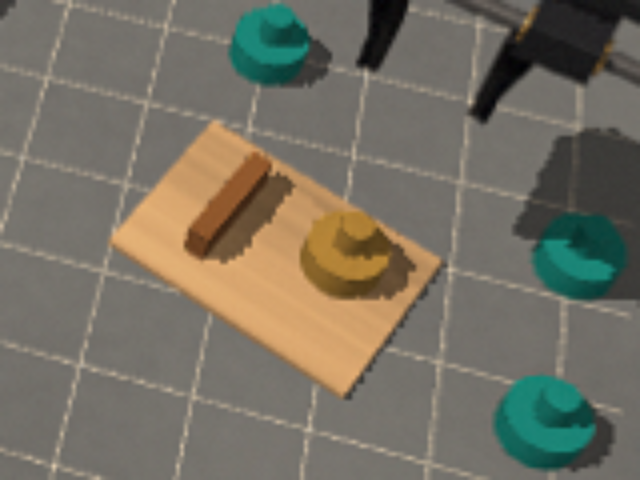

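The crop shows weight A's knob top at about (459.5,276.5), with the fingers above it. I'll cross-check the positions from this second view.

Run:
```python
from h import *
f=lambda u,v:(370+u/4-.4,220+v/4-.4)
print('knobA',onz('scene',[f(358,224)],.043).round(4))
print('lidcorners',onz('scene',[f(214,121),f(443,260),f(346,397),f(110,241)],.005).round(4), onz('scene',[f(214,121),f(443,260),f(346,397),f(110,241)],.005).mean(0))
print('bartop',onz('scene',[f(228,198)],.027).round(4))
g=lambda u,v:(210+u/4-.4,200+v/4-.4)
print('case rim: closed corners @60, open @63',onz('scene',[g(548,157),g(430,303)],.060).round(4),onz('scene',[g(318,38),g(205,166)],.063).round(4))
print('knobB',onz('scene',[g(152,75)],.038).round(4))
```

```text
knobA [[0.523  0.3316 0.043 ]]
lidcorners [[0.4545 0.2571 0.005 ]
 [0.5041 0.3806 0.005 ]
 [0.5953 0.3444 0.005 ]
 [0.5449 0.2202 0.005 ]] [0.52468779 0.30057393 0.005     ]
bartop [[0.5162 0.2708 0.027 ]]
case rim: closed corners @60, open @63 [[0.5173 0.1035 0.06  ]
 [0.6177 0.0743 0.06  ]] [[ 0.4814 -0.0331  0.063 ]
 [ 0.5778 -0.0571  0.063 ]]
knobB [[ 0.5138 -0.1178  0.038 ]]
```

Request:
drive_tool(deltas="40 0 0 -50 0;40 0 0 -100 0;40 0 0 -125 0;40 0 0 -134 0;40 0 0 -134 0;5 0 0 -134 0;5 0 0 -134 0;5 0 0 -134 0;5 0 0 -134 0;5 0 0 -134 0;5 0 0 -134 0")

```text
time_s: 2.45
position: [0.5257, 0.331, 0.0297]
tcp_rot: [[-0.965, 0.263, 0.001], [0.263, 0.965, 0.0], [-0.001, 0.001, -1.0]]
force: [-0.4, -2.3, 5.7]
opening: 0.171
grasp_force: 30.0
```

Request:
drive_tool(deltas="5 0 0 30 0;5 0 0 75 0;5 0 -20 100 0;5 8 -65 100 0;5 14 -110 100 0;5 20 -155 100 0;5 25 -200 100 0;5 29 -240 100 0;5 31 -270 100 0;5 32 -282 100 0;5 32 -282 100 0;5 32 -282 100 0")

```text
time_s: 3.65
position: [0.5566, 0.0498, 0.1283]
tcp_rot: [[-0.965, 0.263, -0.001], [0.263, 0.965, 0.001], [0.001, 0.001, -1.0]]
force: [0.4, -0.4, -2.7]
opening: 0.172
grasp_force: 30.0
```

Run:
```python
from h import *
a=snap('scene','s2')[150:330,200:400]; 
b=snap('top','t2')[190:300,260:400]
cv2.imwrite('pics/s2c.png',np.hstack([cv2.resize(a,(500,450)),np.pad(cv2.resize(b,(300,236)),((0,214),(0,0),(0,0)))])[...,::-1])
print(bot.read_state()['position'])
```

```text
[0.55664903 0.0505848  0.12834296]
```

View pics/s2c.png

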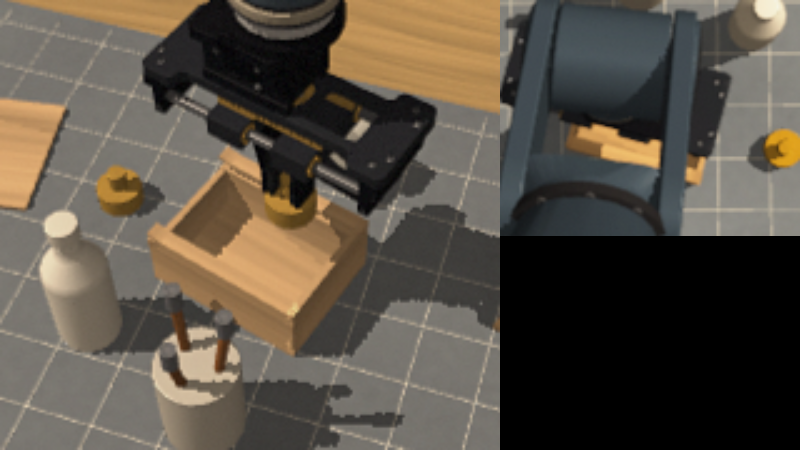

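The weight hangs upright over the case's closed half, and the gripper's long body lies along the track, clear of the bottle and pot. I'll lower it.

Request:
drive_tool(deltas="5 0 0 -40 0;5 0 0 -75 0;5 0 0 -90 0;5 0 0 -96 0;5 0 0 -99 0;5 0 0 -99 0;5 0 0 -99 0")

```text
time_s: 4.45
position: [0.5583, 0.0494, 0.0306]
tcp_rot: [[-0.965, 0.262, 0.003], [0.262, 0.965, -0.0], [-0.003, 0.0, -1.0]]
force: [0.4, -0.2, -2.2]
opening: 0.17
grasp_force: 30.0
```

Request:
drive_tool(deltas="5 0 0 -1 0;5 0 0 -1 0;5 0 0 -2 0;5 0 0 -2 0")

```text
time_s: 4.85
position: [0.5584, 0.0491, 0.0296]
tcp_rot: [[-0.965, 0.263, 0.003], [0.263, 0.965, -0.0], [-0.003, 0.001, -1.0]]
force: [-1.5, 1.1, 11.3]
opening: 0.169
grasp_force: 30.0
```

Request:
drive_tool(deltas="28 0 0 0 0;28 0 0 0 0;28 0 0 40 0;28 0 0 80 0;40 -10 -40 80 0;40 -20 -85 80 0;40 -31 -130 80 0;40 -42 -169 75 0;40 -42 -169 40 0;40 -42 -169 10 0;40 -42 -169 -2 0;40 -42 -169 -3 0")

```text
time_s: 6.05
position: [0.5139, -0.1195, 0.023]
tcp_rot: [[-0.965, 0.263, -0.004], [0.263, 0.965, 0.002], [0.004, 0.001, -1.0]]
force: [0.3, 0.7, -0.3]
opening: 0.459
grasp_force: 0.0
```

Request:
drive_tool(deltas="5 0 0 0 0;5 0 0 0 0;5 0 0 0 0;5 0 0 0 0;5 0 0 0 0;5 0 0 0 0")

```text
time_s: 6.65
position: [0.516, -0.1205, 0.0255]
tcp_rot: [[-0.965, 0.263, 0.002], [0.263, 0.965, -0.001], [-0.002, -0.001, -1.0]]
force: [-0.4, -2.3, 5.7]
opening: 0.169
grasp_force: 30.0
```

Request:
drive_tool(deltas="5 0 0 30 0;5 0 0 75 0;5 5 20 100 0;5 15 65 100 0;5 23 100 100 0;5 26 115 100 0;5 26 115 100 0;5 26 115 60 0;5 26 115 30 0;5 26 115 14 0;5 26 115 8 0;5 26 115 6 0")

```text
time_s: 7.85
position: [0.539, -0.0059, 0.0305]
tcp_rot: [[-0.965, 0.263, -0.005], [0.263, 0.965, 0.0], [0.005, -0.001, -1.0]]
force: [-5.9, -1.3, 14.5]
opening: 0.169
grasp_force: 30.0
```

Request:
drive_tool(deltas="5 0 0 -1 0;5 0 0 -1 0;5 0 0 -2 0;5 0 0 -2 0")

```text
time_s: 8.25
position: [0.539, -0.0059, 0.0305]
tcp_rot: [[-0.965, 0.263, -0.004], [0.263, 0.965, -0.0], [0.004, -0.001, -1.0]]
force: [-6.8, -1.9, 11.8]
opening: 0.173
grasp_force: 30.0
```

Request:
drive_tool(deltas="28 0 0 0 0;28 0 0 0 0;28 0 0 40 0;28 0 0 90 0;40 -3 40 100 0;40 -8 90 100 0;40 -13 140 100 0;40 -18 190 100 0;40 -23 235 100 -0.12;40 -26 270 100 -0.12;40 -26 277 100 -0.12;40 -26 277 100 -0.12")

```text
time_s: 9.45
position: [0.5154, 0.2729, 0.1287]
tcp_rot: [[-0.927, 0.374, 0.001], [0.374, 0.927, -0.0], [-0.001, 0.0, -1.0]]
force: [-1.1, -0.5, 0.5]
opening: 0.458
grasp_force: 0.0
```

Run:
```python
from meas import *
a=snap('scene','s3'); snap('top','t3'); 
l=a[190:320,250:490]
cv2.imwrite('pics/s3c.png',cv2.resize(l,(792,429),interpolation=2)[...,::-1])
s=bot.read_state();print(s['position'],s['tcp_rot'][:,1])
```

```text
[0.51547092 0.27088525 0.12851666] [ 3.76760100e-01  9.26310655e-01 -6.29643068e-04]
```

View pics/s3c.png

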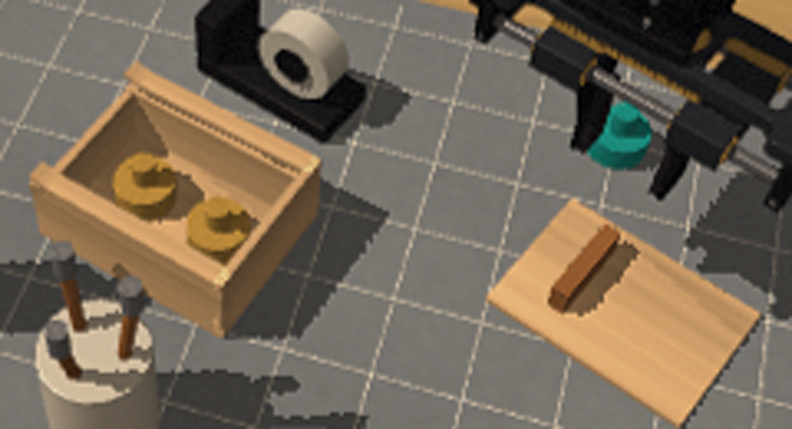

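Both weights stand upright in the case, with knobs at about (295,240) and (317,255), and the lid is where it was. Now I'll grip the bar.

Request:
drive_tool(deltas="40 0 0 -50 0;40 0 0 -95 0;40 0 0 -115 0;40 0 0 -120 0;40 0 0 -120 0;3 0 0 -120 0;3 0 0 -120 0;3 0 0 -120 0;3 0 0 -120 0;3 0 0 -120 0;3 0 0 -120 0")

```text
time_s: 10.65
position: [0.5154, 0.2722, 0.0093]
tcp_rot: [[-0.927, 0.376, 0.001], [0.376, 0.927, 0.0], [-0.001, 0.0, -1.0]]
force: [-1.4, -1.0, 5.4]
opening: 0.132
grasp_force: 30.0
```

Request:
drive_tool(deltas="3 0 0 40 0;3 0 0 85 0;3 -1 -40 110 0;3 -3 -85 110 0.03;3 -5 -130 110 0.06;3 -7 -175 110 0.09;3 -9 -220 110 0.112;3 -11 -265 110 0.112;3 -13 -310 110 0.112;3 -15 -355 110 0.112;3 -16 -400 110 0.112;3 -17 -430 110 0.112")

```text
time_s: 11.85
position: [0.4982, -0.1611, 0.1185]
tcp_rot: [[-0.962, 0.272, 0.001], [0.272, 0.962, -0.001], [-0.001, -0.001, -1.0]]
force: [0.6, 0.1, -1.7]
opening: 0.133
grasp_force: 30.0
```

Request:
drive_tool(deltas="3 0 0 -30 0;3 0 0 -55 0;3 0 0 -55 0;3 0 0 -55 0")

```text
time_s: 12.25
position: [0.4978, -0.1577, 0.0633]
tcp_rot: [[-0.963, 0.27, -0.001], [0.27, 0.963, 0.001], [0.001, 0.0, -1.0]]
force: [-0.9, -0.5, -0.0]
opening: 0.136
grasp_force: 30.0
```

Run:
```python
from meas import *
a=snap('scene','s4'); b=snap('top','t4')
cv2.imwrite('pics/s4c.png',np.hstack([cv2.resize(a[160:300,160:360],(800,560),interpolation=2)])[...,::-1])
s=bot.read_state();print(s['position'],s['tcp_rot'][:,1],s['opening'])
```

```text
[ 0.49890036 -0.1579946   0.06448611] [ 2.69721735e-01  9.62938202e-01 -4.52571966e-04] 0.13246547685276597
```

View pics/s4c.png

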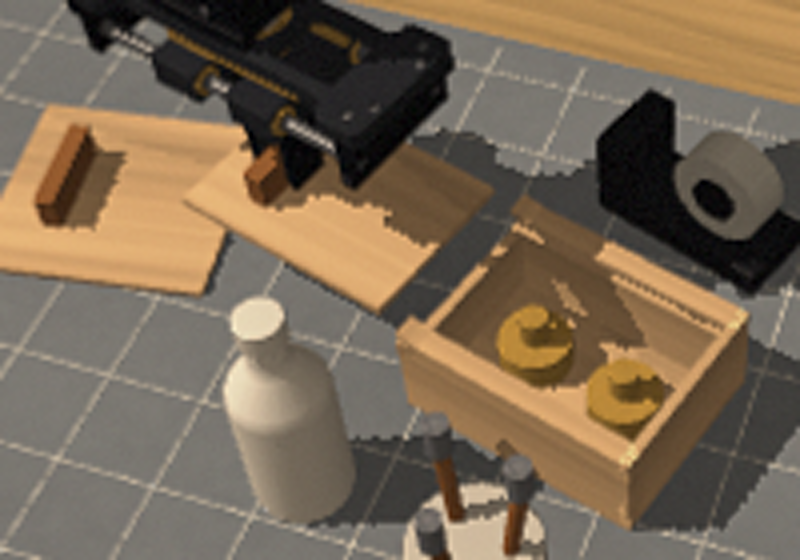

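The lid is held level before the mouth; its leading corners are at about (255,236) and (283,207) in the scene image. I'll compute its lateral offset in the case frame.

Run:
```python
from meas import *
g=lambda u,v:(160+u/4-.4,160+v/4-.4)
t=np.radians(74.3);R=np.array([[np.cos(t),np.sin(t)],[-np.sin(t),np.cos(t)]])
cf=lambda P:((P[:,:2]-[.549,.022])@R.T*1000).round(1)
print('lid near,far,trail',cf(onz('scene',[g(380,304),g(493,187),g(185,198)],.060)))
print('case closed near,far outer',cf(onz('scene',[g(632,460),g(747,318)],.060)))
print('mouth near,far outer',cf(onz('scene',[g(400,325),g(521,197)],.063)))
# top view: visible lid edges
im=cv2.imread('pics/t4.png')
cv2.imwrite('pics/t4c.png',cv2.resize(im[190:300,280:440],(800,550),interpolation=2))
```

```text
lid near,far,trail [[ -89.2  -43.7]
 [ -88.7   51. ]
 [-220.   -45.9]]
case closed near,far outer [[ 68.7 -50. ]
 [ 69.8  51.8]]
mouth near,far outer [[-70.8 -50.1]
 [-70.5  51.6]]
```

View pics/t4c.png

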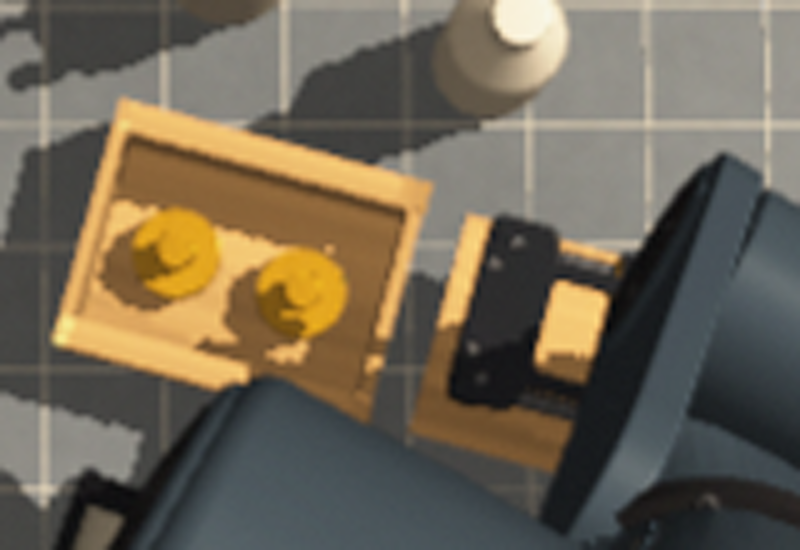

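The top view shows the lid's leading corners at (373.6,232.4) and (362.2,276), and the case corners at (304.4,209.6), (290.6,259) and (366.6,226.4).

Run:
```python
from meas import *
g=lambda u,v:(280+u/5-.4,190+v/5-.4)
t=np.radians(74.3);R=np.array([[np.cos(t),np.sin(t)],[-np.sin(t),np.cos(t)]])
cf=lambda P:((P[:,:2]-[.549,.022])@R.T*1000).round(1)
print('lid lead',cf(onz('top',[g(468,212),g(411,430),g(556,470)],.060)))
print('case closed -y,+y',cf(onz('top',[g(122,98),g(53,345)],.060)))
print('mouth -y',cf(onz('top',[g(433,182)],.063)))
```

```text
lid lead [[ -88.2  -48.1]
 [ -89.2   49.3]
 [-153.8   49.1]]
case closed -y,+y [[ 69.4 -55.5]
 [ 68.8  55.6]]
mouth -y [[-70.1 -56.2]]
```

Request:
drive_tool(deltas="3 1 0 -5 0;3 1 0 -5 0;3 4 10 -5 0;3 6.5 19 -5 0;3 8 24 -5 0;3 9 29 -5 0;3 10.5 34 -5 0;3 12 38.5 -5 0;3 12 38.5 -5 0")

```text
time_s: 13.25
position: [0.5102, -0.1188, 0.0585]
tcp_rot: [[-0.963, 0.27, -0.0], [0.27, 0.963, 0.0], [0.0, 0.0, -1.0]]
force: [0.1, -0.7, -0.4]
opening: 0.141
grasp_force: 30.0
```

Request:
drive_tool(deltas="3 3.2 11.5 0 0;3 6.5 23 0 0;3 9.7 34.6 0 0;3 13 46 0 0;3 16.2 57.7 0 0;3 19.5 69 0 0;3 19.5 69 0 0")

```text
time_s: 13.95
position: [0.5299, -0.0487, 0.0586]
tcp_rot: [[-0.963, 0.268, 0.0], [0.268, 0.963, 0.0], [-0.0, 0.0, -1.0]]
force: [-0.6, -0.7, -0.7]
opening: 0.137
grasp_force: 30.0
```

Request:
drive_tool(deltas="3 3.2 11.5 0 0;3 6.5 23 -1 0;3 8.7 31 -1 0;3 9.7 34.6 -1 0;3 10.3 36.5 -1 0;3 10.3 36.5 -1 0")

```text
time_s: 14.55
position: [0.54, -0.0138, 0.0575]
tcp_rot: [[-0.963, 0.27, -0.0], [0.27, 0.963, -0.0], [0.0, -0.0, -1.0]]
force: [-0.9, 0.7, -1.4]
opening: 0.136
grasp_force: 30.0
```

Request:
drive_tool(deltas="3 0.5 2 0 0;3 0.8 3 0 0;3 1.1 4 0 0;3 1.1 4 0 0")

```text
time_s: 14.95
position: [0.5409, -0.0113, 0.0577]
tcp_rot: [[-0.963, 0.269, -0.0], [0.269, 0.963, -0.002], [-0.0, -0.002, -1.0]]
force: [-1.8, -5.6, -0.1]
opening: 0.133
grasp_force: 30.0
```

Request:
drive_tool(deltas="3 0.5 2 0 0;3 0.5 2 0 0;3 0.5 2 -1 0;3 0.5 2 -1 0")

```text
time_s: 15.35
position: [0.5409, -0.0114, 0.0573]
tcp_rot: [[-0.963, 0.268, -0.001], [0.268, 0.963, -0.005], [0.0, -0.005, -1.0]]
force: [-4.5, -11.7, 6.3]
opening: 0.136
grasp_force: 30.0
```

Request:
drive_tool(deltas="3 -0.5 -2 0 0;24 -0.5 -2 0 0;24 -0.5 -2 0 0;24 -0.5 -2 0 0;24 -0.5 -2 30 0;24 -0.5 -2 75 0;24 -30 -2 120 0;24 -70 -2 140 0;24 -110 60 140 0;24 -110 110 140 0;24 -110 160 140 0;24 -110 200 140 0")

```text
time_s: 16.55
position: [0.4308, 0.183, 0.1968]
tcp_rot: [[-0.963, 0.271, 0.0], [0.271, 0.963, 0.0], [-0.0, 0.0, -1.0]]
force: [0.7, 0.1, -1.0]
opening: 0.278
grasp_force: 0.0
```

Run:
```python
from meas import *
a=snap('scene','s5'); b=snap('top','t5')
cv2.imwrite('pics/s5c.png',np.hstack([cv2.resize(a[190:300,230:360],(425,360),interpolation=2),cv2.resize(b[200:290,280:375],(375,360),interpolation=2)])[...,::-1])
s=bot.read_state();print(s['position'],s['opening'],s['time_s'])
```

```text
[0.43071227 0.18679452 0.19674014] 0.27498465403109623 16.65
```

View pics/s5c.png

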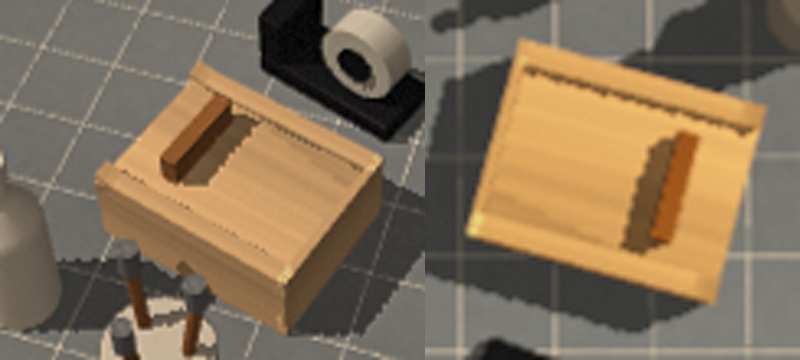

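The lid lies flat in both grooves against the closed end, with its trailing edge flush with the mouth and the bar top at about (343,246.7). A quick numeric check, then I'll hand in.

Run:
```python
from meas import *
t=np.radians(74.3);R=np.array([[np.cos(t),np.sin(t)],[-np.sin(t),np.cos(t)]])
P=onz('top',[(343.2,246.4)],.075)
x=((P[:,:2]-[.549,.022])@R.T*1000)[0]; print(x)
if abs(x[0]+33)<4: print(bot.hand_in())
```

```text
[-33.7050736    0.60580792]
the job is handed in; nothing more can be done
None
```

I've handed the job in: both brass weights stand upright in the case, and the fitting lid is fully home in its grooves and let go; the simulator returned no verdict.

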